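# Inspect the bore of a plate with a hand-held probe

## Task

Take the bored metal plate from the tilted rest, stand it on edge in the wide slot of the wooden rack with the mouth of its bore facing up, and let go of it. Then take the inspection probe out of its stand and lower its stem into the bore, never touching the plate with the probe, until the lens at the tip is well inside the lower half of the bore, but short of its bottom end. Finish while still holding the probe there, upright, still and centred in the bore, and leave the other things on the bench where they are.

Things in the scene. Friction and masses are not known exactly. Their poses are not given: they have to be found in the camera images.
- plate: loose bare-aluminium plate, about 0.4 kg. In its frame it stands on edge: 30 mm thick (x), 100 long (y), 64 high (z); origin at the centre of its foot edge. A bore of 18 mm diameter runs through it along z at x 0, y +20 mm. At the start it leans in the rest, z tipped 0.35 rad from vertical towards its own +x. Grip it across the 30 mm, at mid length near the top, with the gripper tipped likewise
- bore_mouth (a point): centre of the bore's mouth in the plate's top edge (plate frame x 0, y +20, z +64 mm); axes as the plate's. The bore is 64 mm deep; its lower half is more than 32 mm below this point
- rest: fixed tilted drain rest of dark bent steel, 90 x 108 mm, origin at the underside. A sloping bed carries the plate's foot, with the plate's origin near x 0, y 0, z 26 mm, leaning towards the rest's +x on two back prongs (14 mm wide, centred at y -40 and +40 mm, reaching 50 mm up the plate's back face); the 66 mm between them is free for a finger
- rack: fixed slotted wooden rack, 148 (x) x 112 (y) x 30 mm high, origin at the centre of its underside. Slots run along y, open at the ends, floor 8 mm above the bench: a wide one (33 mm, chamfered) with its middle at x -38 mm, and two narrow ones (12 mm); the rearmost, x +44.5 mm, holds a fixed thin plywood plate on edge, its top 76 mm above the bench
- rack_slot (a point): middle of the wide slot's floor, 8 mm above the bench; x across the slot, y along it, z up. The plate belongs with its foot on this floor, its length along the slot, its middle at the slot's middle (either end first)
- stand: fixed probe stand, base 90 x 70 mm, origin at the underside. A fork open to its -x side carries the probe upright at x 0, y 0; prong tops 98 mm above the bench, 13 mm gap between prongs (along y); the column behind is no higher; two low rails (3 mm high) flank the handle at y -18.5 and +18.5 mm
- probe: loose rigid inspection probe, about 0.1 kg, upright in the fork. Origin at the lens tip, z up along the stem. Steel stem of 8 mm diameter from z 0 to 63 mm, ferrule of 11 mm diameter to 75 mm, then a grey rectangular handle, 24 (x) by 30 mm (y), from z 75 to 141 mm, whose underside rests on the fork. Grip it across the 24 mm at about z 110 mm; lift it straight up until the tip clears the fork
- probe_tip (a point): the lens at the lower end of the probe's stem (the probe's origin)
- gearmotor_b: bystander: yellow hobby gear motor, 140 x 38 x 21 mm, lying; origin under the middle
- hex_key: bystander: bent hexagon key, 70 x 30 x 9 mm; origin under the middle
- tape_roll: bystander: roll of black tape, 62 mm across, 19 mm high; origin under the middle
- cup_of_screws: bystander: squat white tub with an orange lid, 61 mm across, 42 mm high; origin under the middle
- wood_block_a: bystander: pine offcut, 30 x 45 x 30 mm; origin under the middle
- screwdriver_blue: bystander: screwdriver with a blue handle, 165 mm long, 24 mm thick; origin under the middle
There are look-alikes about, which are no part of the job. Of the things like the plate, leave any that is turquoise; of the rest the larger one is meant.

How it is judged (in metres and radians):
On the way, in this order (a step that is already met when the one before it is completed fails the run):
1. the plate stands on edge on the floor of the wide slot, bore mouth up, and is let go (x of plate in the frame of rack_slot between -0.004 and 0.004 m and y of plate in the frame of rack_slot between -0.02 and 0.02 m and z of plate in the frame of rack_slot below 0.003 m and angle between plate's own z axis and vertical below 0.06 rad and contact force between the fingers and plate below 0.2 N and linear speed of plate below 0.02 m/s), for 0.2 s.
2. the probe is out of its stand, its tip above the bore's mouth (horizontal distance between probe_tip and bore_mouth below 0.006 m and z of probe_tip in the frame of bore_mouth above 0.002 m and contact force between the fingers and probe above 0.5 N), for 0.02 s.
At the end, for the whole second after the job is handed in: Plate released on the wide slot's floor (within 3 mm high, 4 mm across, 20 mm along, 0.06 rad of upright). Probe held by the fingers alone, still, upright within 0.06 rad, tip 33 to 62 mm below the bore's mouth, within 3 mm of its centre, touching neither plate nor rack (all of step 1 and horizontal distance between probe_tip and bore_mouth below 0.003 m and z of probe_tip in the frame of bore_mouth between -0.062 and -0.033 m and angle between probe's own z axis and vertical below 0.06 rad and contact force between probe and plate below 0.1 N and contact force between probe and rack below 0.1 N and contact force between the fingers and probe above 0.5 N and linear speed of probe below 0.02 m/s); the arm keeps its last pose, push and grip.
It fails at once if the probe touches the plate (contact force between probe and plate above 0.3 N).
It fails at once if another thing on the bench is moved by more than 20 mm (distance of any of gearmotor_b, hex_key, tape_roll, cup_of_screws, wood_block_a, screwdriver_blue from where it was at the start of the episode above 0.02 m).
It also fails if it takes over 56 s, if anything falls off the work surface, if the arm or the gripper's body presses on something with over 40 N, if the wrist force passes 120 N, or if a joint passes its speed limit or range.

## Robot

A 6-joint arm with a two-finger parallel gripper is mounted at the origin on a cart in front of the work surface, level with it; the furniture and walls round the work are solid. World frame = base frame: x ahead of the robot, y to its left, z up, the work surface at z = 0. Lengths are in m, angles in degrees, forces in N, time in s.
With the tool pointing down it reaches from about 0.4 to 0.825 m from the base axis. Payload 7 kg.
Tool frame: the origin (TCP) lies at the very end of the fingers, on their centre line; the grasp point (between the pads) lies 19 mm behind it (ctrl.hold_point_z is the distance from the TCP to the grasp point, in m); z points along the fingers, y is the line along which they close (so a half turn about z gives the same grasp; the last joint's range is limited). The gripper opens to 88 mm and grips with 3 to 60 N. Pads are 19 mm wide; open, the fingers measure 130 mm over their backs; the gripper's body (78 mm by 193 mm) begins 47 mm behind the grasp point.
Start: joints at [81.824, 20.546, 0.682, 0, -70.136, -16.507], TCP at [0.282, 0.613, 0.19] pointing down, gripper open.
Joint ranges: [-176.03, 176.03], [-82.01, 121.73], [-58.28, 71.71], [-173.87, 95.51], [-174.79, -0.11], [-173.66, 173.66]. Speed limits (degrees/s): [136.94, 136.94, 172.46, 180, 180, 180].

## Interface

Orientations are given as [roll, pitch, yaw] about the fixed x, y, z axes, in that order (R = Rz(yaw) Ry(pitch) Rx(roll)).
In Python, from plant import sensors, viewer, workorder, ctrl gives the robot as it stands.
- The arm moves only by the shell command python3 -m pendant 'ROWS'. ROWS is JSON, a list of rows, each a list of 3 entries, a list of its own where there are three numbers: the opening, from -1 (shut) to 1 (fully open), so that 0 is half open, then the shift along the tool's x, y, z in m, then the turn, a rotation vector about the tool's x, y, z in degrees. A call has 1 to 10 rows; each row is the pose to reach, as a shift and turn from the pose commanded when the call began, along the tool's axes at that moment; what a row does not reach only later rows make up. A row lasts 1/12 s, in which the tool goes at most 41.7 mm and 7.16 degrees, less where a joint would pass 70% of its speed; a pose out of reach is approached as far as the arm can. A call with a gripper value outside its range is refused whole. The fingers move at their own pace and stop on an object; the grip force is fixed at half the most. Time passes only in rows, so rows that repeat a pose let the fingers close. It gives the time, the measured TCP pose, the force, the opening and the grip force at its end, in the units of the state.
- sensors.get_obs(): the state, without advancing time (a new reading comes with each control period).
- viewer.snapshot(name): name is "scene" or "top" or "wrist"; returns the picture (480x640x3 uint8, red, green, blue); there is no depth.
- viewer.camera_params(name): a dict with "fx", "fy", "cx", "cy" (pixels), "extrinsics" (4x4, takes a point from world to camera coordinates). Camera axes: x right, y up, looking along -z (the intrinsics and any distortion apply to the point x, -y, -z); pixel columns grow to the right and rows downward; lengths in m; the calibration is good to about 2 mm. The wrist camera is an equidistant fisheye: a pixel r from the principal point sees the ray r / f radians off the axis. A picture is of the moment at which its call begins: read the wrist's pose just before it. camera_params takes no time and is no camera call; for the wrist camera it gives the pose at the moment of the call.
- workorder.close_job(): hands the job in; it is judged then, once.
The state is a dict: "clock": time; "joint_pos": joint angles; "qvel": joint speeds; "tau": joint torques, N m; "tool_pos": TCP position; "orientation": TCP orientation; "force": force on the tool from outside, world axes, zero at the start; "moment": the same for the moment, N m; "opening": finger opening in m; "gripper_force": force on a finger pad.
Only numpy, scipy, OpenCV 4.12 (cv2) and the standard library are available. Lean on these libraries where they do the work, as an engineer would, in place of code of your own. Each camera call takes 0.05 s, during which the arm holds its last target. There are 200 camera calls.

## Working session

There is one attempt and no reset: what is moved stays moved. The work goes in short steps, Python scripts to look and compute and a shell command to move; the robot and the scene stay as the last step left them, time stands still between calls to the robot, and variables do not carry over. Pictures are saved under pics/ and viewed, at most 10 in all, crops included, and the job is handed in when it is done.

```bash
ls; mkdir -p pics; python3 - <<'E'
from plant import sensors, viewer, ctrl
import cv2, numpy as np
np.set_printoptions(precision=4,suppress=True)
print(sensors.get_obs()); print(ctrl.hold_point_z)
for n in("scene","top","wrist"):
    print(n,viewer.camera_params(n)); cv2.imwrite(f"pics/{n}0.png",viewer.snapshot(n)[:,:,::-1])
E
```

```text
pics
{'clock': 0.0, 'joint_pos': array([ 81.8241,  20.5902,   0.6361,  -0.0197, -70.1362, -16.51  ]), 'qvel': array([ 0.0963,  0.0481, -0.0154,  0.0454, -0.0741, -0.0939]), 'tau': array([  0.0013, -58.272 ,  29.3057,   6.9972,   0.0069,  -0.0002]), 'tool_pos': array([0.2817, 0.6128, 0.1887]), 'orientation': array([179.9081,  -0.0079, -24.6926]), 'force': array([ 0.6304, -0.3092, -0.7514]), 'moment': array([0.0263, 0.0286, 0.0191]), 'gripper_force': 0.0, 'opening': 0.08777589468358024}
0.0188
scene {'fx': 587.5077021217912, 'fy': 587.5077021217912, 'cx': 315.76173407257807, 'cy': 235.83198952638097, 'extrinsics': array([[ 0.7329, -0.6803,  0.0075, -0.4101],
       [ 0.4531,  0.4964,  0.7405, -0.289 ],
       [-0.5074, -0.5393,  0.672 , -1.0558],
       [ 0.    ,  0.    ,  0.    ,  1.    ]])}
top {'fx': 472.36480448793264, 'fy': 472.36480448793264, 'cx': 316.81930153097073, 'cy': 241.12331584517068, 'extrinsics': array([[ 0.0143, -0.9994,  0.0313, -0.0724],
       [ 0.9836,  0.0196,  0.1792, -0.4968],
       [-0.1797,  0.0282,  0.9833, -1.0575],
       [ 0.    ,  0.    ,  0.    ,  1.    ]])}
wrist {'fx': 371.64829954431775, 'fy': 371.64829954431775, 'cx': 320.83178236159824, 'cy': 238.4006813206164, 'extrinsics': array([[-0.4176, -0.9086,  0.0019,  0.6732],
       [ 0.8744, -0.4025, -0.271 ,  0.0333],
       [ 0.247 , -0.1115,  0.9626, -0.3901],
       [ 0.    ,  0.    ,  0.    ,  1.    ]])}
```

View pics/scene0.png

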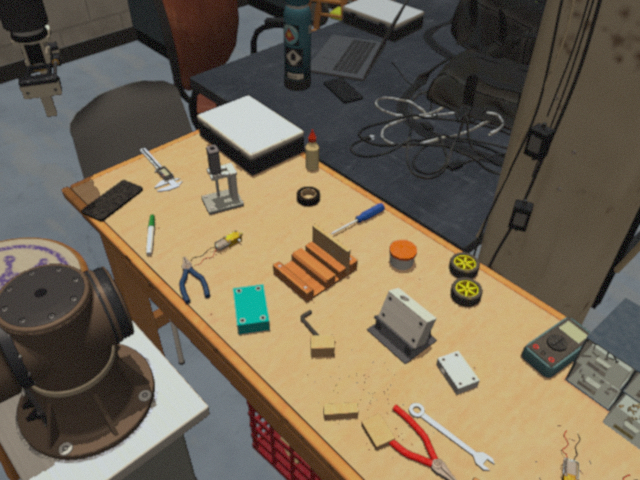

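View pics/top0.png

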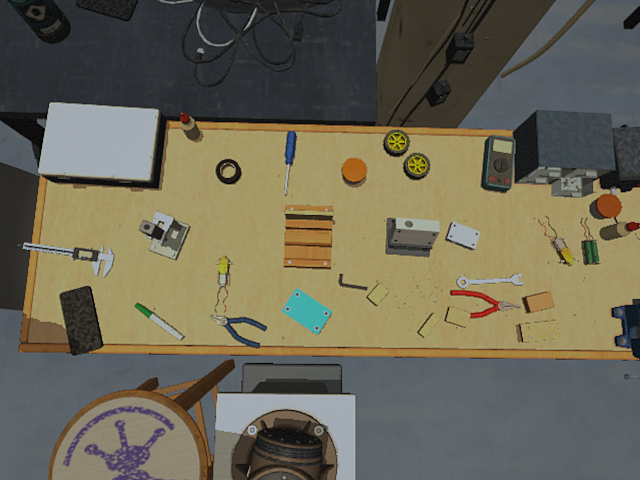

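```bash
cat > h.py <<'E'
import cv2, numpy as np
from plant import sensors, viewer, ctrl
from scipy.spatial.transform import Rotation as R
from scipy.optimize import least_squares
np.set_printoptions(precision=4,suppress=True)
def proj(P,c,n):
    p=np.atleast_2d(P)@c["extrinsics"][:3,:3].T+c["extrinsics"][:3,3]
    x,y,z=p[:,0],-p[:,1],-p[:,2]
    if n=="wrist":
        r=np.hypot(x,y); k=np.arctan2(r,z)/np.maximum(r,1e-9)
        u,v=x*k,y*k
    else: u,v=x/z,y/z
    return np.c_[c["fx"]*u+c["cx"],c["fy"]*v+c["cy"]]
def onplane(px,c,n,z):
    u=(px[0]-c["cx"])/c["fx"];v=(px[1]-c["cy"])/c["fy"]
    if n=="wrist":
        t=np.hypot(u,v); s=np.sin(t)/max(t,1e-9); d=np.array([u*s,-v*s,-np.cos(t)])
    else: d=np.array([u,-v,-1.])
    E=c["extrinsics"]; o=-E[:3,:3].T@E[:3,3]; d=E[:3,:3].T@d
    return o+d*(z-o[2])/d[2]
def Rt(): 
    o=sensors.get_obs(); return np.array(o["tool_pos"]),R.from_euler("xyz",o["orientation"],degrees=True)
def fr(pos,yaw,pitch=0,roll=0): return pos,R.from_euler("xyz",[roll,pitch,yaw],degrees=True)
E
python3 - <<'E'
from h import *
C={n:viewer.camera_params(n) for n in("scene","top")}
for n in C: print(n,proj([.2817,.6128,.1887],C[n],n))
for k,p,z in [("plate",(412,225),.08),("rack",(308,238),.03),("stand",(165,238),.05),("tur",(307,311),0.01),("small",(462,234),.01)]: print(k,onplane(p,C["top"],"top",z))
I={n:cv2.imread(f"pics/{n}0.png") for n in C}
def cr(n,x,y,w,h): return cv2.resize(I[n][y:y+h,x:x+w],(266,300),interpolation=cv2.INTER_CUBIC)
a=np.hstack([cr("top",130,195,71,80),cr("top",270,198,76,86),cr("top",375,188,80,90)])
b=np.hstack([cr("scene",190,135,71,80),cr("scene",268,215,93,105),cr("scene",360,275,85,96)])
cv2.imwrite("pics/m.png",np.vstack([a,b]))
E
```

```text
scene [[ 56.4263 117.4604]]
top [[-35.3252 331.8171]]
plate [ 0.5336 -0.2806  0.08  ]
rack [ 0.508  -0.0433  0.03  ]
stand [0.4975 0.2867 0.05  ]
tur [ 0.3372 -0.0442  0.01  ]
small [ 0.5293 -0.4196  0.01  ]
```

View pics/m.png

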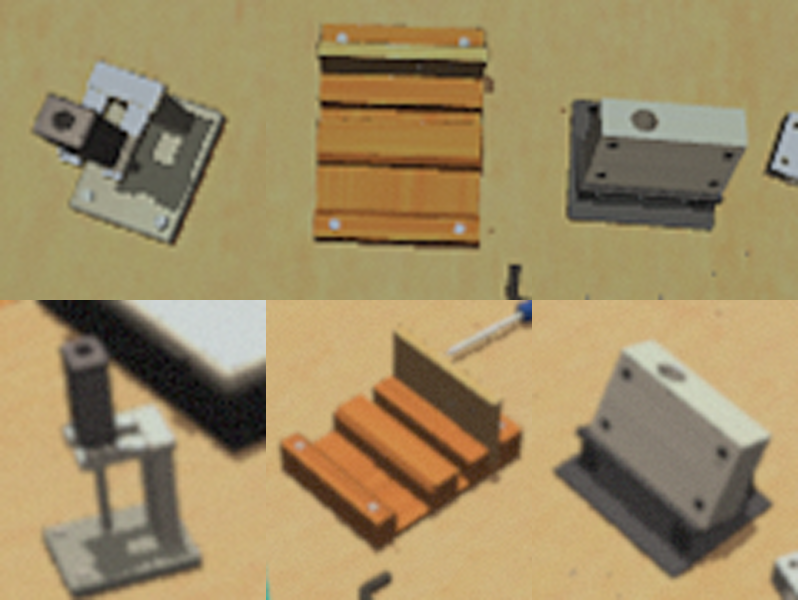

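View pics/wrist0.png

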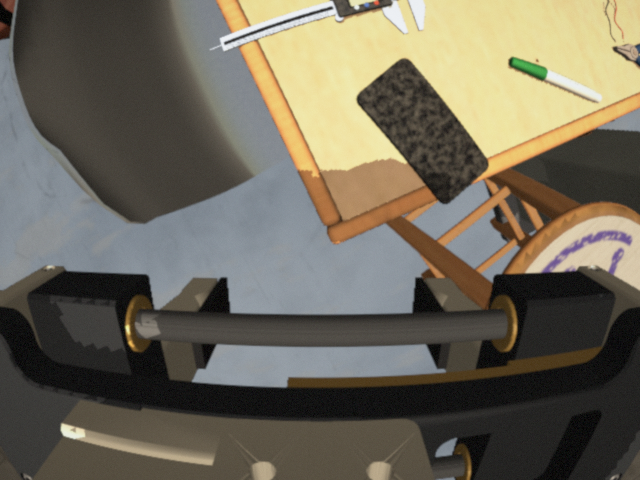

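```bash
cat >> h.py <<'E'
def fit(model,obs,x0):
    """obs: list of (camname,cam,localpoint,px); model(p)->(pos,Rot)"""
    def f(p):
        t,r=model(p); return np.concatenate([(proj(r.apply(l)+t,c,n)-np.array(px)).ravel() for n,c,l,px in obs])
    s=least_squares(f,x0,loss="soft_l1"); return s.x,f(s.x).reshape(-1,2)
def go(P,r):
    t,r0=Rt(); print("shift",r0.inv().apply(np.array(P)-t),"turn",(r0.inv()*r).as_rotvec(degrees=True))
E
python3 - <<'E'
from h import *
C={n:viewer.camera_params(n) for n in("scene","top")}
def ob(n,o,s,off,l,px): return (n,C[n],np.array(l)/1000,(o[0]+(px[0]-off[0])/s, o[1]+(px[1]-off[1])/s))
T=lambda l,px:ob("top",(375,188),3.325,(532,0),l,px); S=lambda l,px:ob("scene",(360,275),3.129,(532,300),l,px)
o=[T((15,50,64),(603,100)),T((15,-50,64),(745,108)),T((0,20,64),(645,120)),T((-15,-50,64),(742,144)),S((15,50,64),(651,340)),S((15,-50,64),(770,438)),S((0,20,64),(672,373))]
m=lambda p:(np.array([p[0],p[1],.026]),R.from_euler("xyz",[0,20.05,p[2]],degrees=True))
print("plate",*fit(m,o,[.5,-.28,0]))
T=lambda l,px:ob("top",(270,198),3.5,(266,0),l,px); S=lambda l,px:ob("scene",(268,215),2.86,(266,300),l,px)
o=[T((-74,56,30),(315,239)),T((-74,-56,30),(480,242)),T((74,56,30),(320,26)),T((74,-56,30),(487,28)),S((-74,56,30),(283,443)),S((-74,-56,30),(378,525)),S((74,-56,30),(521,437))]
m=lambda p:(np.array([p[0],p[1],0]),R.from_euler("xyz",[0,0,p[2]],degrees=True))
print("rack",*fit(m,o,[.5,-.04,0]))
T=lambda l,px:ob("top",(130,195),3.746,(0,0),l,px); S=lambda l,px:ob("scene",(190,135),3.746,(0,300),l,px)
o=[T((-45,35,8),(72,208)),T((-45,-35,8),(172,241)),T((45,-35,8),(225,115)),T((0,0,164),(64,118)),S((-45,35,8),(45,532)),S((-45,-35,8),(75,588)),S((45,-35,8),(200,560)),S((0,0,164),(85,347))]
print("stand",*fit(m,o,[.5,.28,-19]))
E0=viewer.camera_params("wrist")["extrinsics"]; t,r=Rt()
print("cam in tool",r.inv().apply(-E0[:3,:3].T@E0[:3,3]-t), "axes",r.inv().as_matrix()@E0[:3,:3].T)
E
```

```text
plate [ 0.5115 -0.2922 -3.2149] [[-0.1291 -0.6104]
 [ 0.4197  0.2764]
 [ 0.52   -0.1362]
 [ 2.3334  0.5477]
 [-0.4043 -0.3375]
 [ 0.1383 -0.9524]
 [-0.7682 -0.3082]]
rack [ 0.5135 -0.0458 -0.2297] [[ 0.5409 -0.1402]
 [ 1.1257  0.0571]
 [ 0.9966 -0.5383]
 [-0.1128  0.0858]
 [-2.1659 -0.2097]
 [-0.5749 -0.1914]
 [-0.0078 -3.4721]]
stand [  0.5058   0.2882 -18.1501] [[-0.5901  0.0691]
 [ 0.2325  0.8452]
 [ 0.1994 -0.4328]
 [ 1.7734 -2.649 ]
 [-2.3639 -0.3061]
 [-2.1307  1.1397]
 [-0.3485 -0.9818]
 [ 1.7215 -0.2963]]
cam in tool [ 0.0737  0.0009 -0.1945] axes [[ 0.      0.9625  0.2711]
 [ 1.      0.0001 -0.0004]
 [-0.0005  0.2711 -0.9625]]
```

```bash
cat >> h.py <<'E'
G=R.from_matrix([[0,-1,0],[-1,0,0],[0,0,-1]])
down=lambda yaw:R.from_euler("xyz",[180,0,yaw],degrees=True)
E
python3 - <<'E'
from h import *
go([.5,.2,.33],down(-60))
E
```

```text
shift [ 0.3708  0.2842 -0.1407] turn [ 0.0652 -0.0301 35.3134]
```

```bash
python3 -m pendant '[[0.4,[0.1,0.08,-0.14],[0,0,5]],[0.4,[0.1,0.08,-0.14],[0,0,10]],[0.4,[0.1,0.08,-0.14],[0,0,15]],[0.4,[0.15,0.12,-0.14],[0,0,20]],[0.4,[0.37,0.285,-0.14],[0,0,35]],[0.4,[0.37,0.285,-0.14],[0,0,35]],[0.4,[0.37,0.285,-0.14],[0,0,35]],[0.4,[0.37,0.285,-0.14],[0,0,35]],[0.4,[0.37,0.285,-0.14],[0,0,35]],[0.4,[0.37,0.285,-0.14],[0,0,35]]]'; python3 -m pendant '[[0.4,[0,0,0],[0,0,0]]]'; python3 - <<'E'
from h import *
o=sensors.get_obs(); print(o["joint_pos"])
rp=R.from_euler("xyz",[0,20.05,-3.2],degrees=True)
go(np.array([.5115,-.2922,.026])+rp.apply([0,0,.13]),rp*G)
E
```

```text
clock: 0.98
tool_pos: [0.4543, 0.2822, 0.3213]
orientation: [-180.0, 0.0, -59.7]
force: [1.7, 1.1, -0.1]
opening: 0.0612
gripper_force: 0.0
clock: 1.07
tool_pos: [0.4562, 0.279, 0.3224]
orientation: [-179.9, -0.0, -59.9]
force: [0.0, 1.1, -0.1]
opening: 0.0614
gripper_force: 0.0
[ 52.5229   3.7288  -3.9493   0.0704 -82.2624 -22.4492]
shift [0.5463 0.2015 0.1744] turn [-19.5721  -5.8399  32.9375]
```

```bash
python3 -m pendant '[[0.4,[0.41,0.15,0.05],[-20,-6,33]],[0.4,[0.41,0.15,0.05],[-20,-6,33]],[0.4,[0.41,0.15,0.05],[-20,-6,33]],[0.4,[0.41,0.15,0.05],[-20,-6,33]],[0.4,[0.41,0.15,0.05],[-20,-6,33]],[0.4,[0.41,0.15,0.05],[-20,-6,33]],[0.4,[0.41,0.15,0.05],[-20,-6,33]],[0.4,[0.41,0.15,0.05],[-20,-6,33]],[0.4,[0.41,0.15,0.05],[-20,-6,33]],[0.4,[0.41,0.15,0.05],[-20,-6,33]]]'; python3 - <<'E'
from h import *
o=sensors.get_obs(); print(o["joint_pos"])
rp=R.from_euler("xyz",[0,20.05,-3.2],degrees=True)
go(np.array([.5115,-.2922,.026])+rp.apply([0,0,.13]),rp*G)
E
```

```text
clock: 1.9
tool_pos: [0.5275, -0.1253, 0.273]
orientation: [159.4, 0.0, -93.1]
force: [1.3, 0.8, 0.2]
opening: 0.0614
gripper_force: 0.0
[  5.0183  20.1255   8.5759  -2.878  -98.8842  -8.0081]
shift [ 0.1676 -0.0791  0.1036] turn [ 0.5832 -0.0435  0.1344]
```

```bash
python3 -m pendant '[[0.4,[0.165,-0.079,0.103],[0.5,0,0]],[0.4,[0.165,-0.079,0.103],[0.5,0,0]],[0.4,[0.165,-0.079,0.103],[0.5,0,0]],[0.4,[0.165,-0.079,0.103],[0.5,0,0]],[0.4,[0.165,-0.079,0.103],[0.5,0,0]],[0.4,[0.165,-0.079,0.103],[0.5,0,0]],[0.4,[0.165,-0.079,0.103],[0.5,0,0]],[0.4,[0.165,-0.079,0.103],[0.5,0,0]],[0.4,[0.165,-0.079,0.103],[0.5,0,0]]]'; python3 - <<'E'
from h import *
import pickle
c=viewer.camera_params("wrist"); im=viewer.snapshot("wrist"); pickle.dump(c,open("w1.pkl","wb"))
rp=R.from_euler("xyz",[0,20.05,-3.2],degrees=True); t=np.array([.5115,-.2922,.026])
im=im[:,:,::-1].copy()
L=[(s*.015,y*.05,.064) for s in(1,-1) for y in(1,-1)]+[(0,.02,.064)]
q=proj(rp.apply(L)+t,c,"wrist"); print(q); go(t+rp.apply([0,0,.13]),rp*G)
x0,y0=(q.mean(0)-[100,75]).astype(int); x0=max(0,min(x0,440)); y0=max(0,min(y0,330)); print(x0,y0)
z=cv2.resize(im[y0:y0+150,x0:x0+200],(800,600),interpolation=cv2.INTER_CUBIC)
cv2.imwrite("pics/w1.png",z); cv2.imwrite("pics/w1full.png",im)
E
```

```text
clock: 2.65
tool_pos: [0.5571, -0.2894, 0.1504]
orientation: [160.0, -0.0, -93.0]
force: [-0.2, 0.3, 0.4]
opening: 0.0613
gripper_force: 0.0
[[301.9027 294.1755]
 [300.488  163.1188]
 [340.6506 294.2962]
 [343.0078 163.2637]
 [321.4153 257.6099]]
shift [0.0056 0.     0.0027] turn [-0.0857 -0.0927  0.2085]
221 159
```

View pics/w1.png

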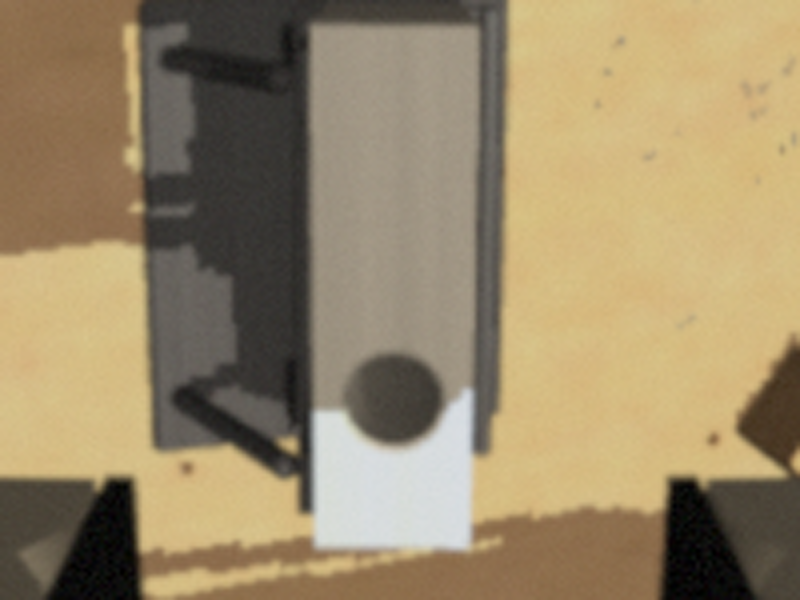

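```bash
python3 - <<'E'
from h import *
import pickle
c=pickle.load(open("w1.pkl","rb"))
L=[(.015,-.05,.064),(-.015,-.05,.064),(.015,.05,.064),(-.015,.05,.064),(0,.02,.064)]
P=[(298.5,164.2),(340.2,164.2),(299.7,295.7),(338.5,295.7),(319,258.2)]
m=lambda p:(np.array([p[0],p[1],.026]),R.from_euler("xyz",[0,20.05,p[2]],degrees=True))
x,r=fit(m,[("wrist",c,np.array(l),p) for l,p in zip(L,P)],[.51,-.29,-3]); print(x,r.ravel())
t,rp=m(x); go(t+rp.apply([0,0,.030]),rp*G)
E
```

```text
[ 0.5134 -0.2916 -3.2086] [-0.4722 -0.0245  0.4306  0.0899 -0.0414 -0.3913 -0.0502 -0.242   0.1118
  0.5607]
shift [ 0.0047 -0.0016  0.1021] turn [-0.0857 -0.0956  0.2166]
```

Excellent fit, and agrees with the top and scene cameras to 2 mm. Descend and close.

```bash
python3 -m pendant '[[0.4,[0.0047,-0.0016,0.03],[0,0,0.2]],[0.4,[0.0047,-0.0016,0.05],[0,0,0.2]],[0.4,[0.0047,-0.0016,0.07],[0,0,0.2]],[0.4,[0.0047,-0.0016,0.085],[0,0,0.2]],[0.4,[0.0047,-0.0016,0.095],[0,0,0.2]],[0.4,[0.0047,-0.0016,0.102],[0,0,0.2]],[0.4,[0.0047,-0.0016,0.102],[0,0,0.2]],[0.4,[0.0047,-0.0016,0.102],[0,0,0.2]],[0.4,[0.0047,-0.0016,0.102],[0,0,0.2]]]'; python3 - <<'E'
from h import *
rp=R.from_euler("xyz",[0,20.05,-3.2],degrees=True); go(np.array([.5134,-.2916,.026])+rp.apply([0,0,.03]),rp*G)
E
python3 -m pendant '[[-0.5,[0,0,0],[0,0,0]],[-0.5,[0,0,0],[0,0,0]],[-0.5,[0,0,0],[0,0,0]],[-0.5,[0,0,0],[0,0,0]],[-0.5,[0,0,0],[0,0,0]],[-0.5,[0,0,0],[0,0,0]],[-0.5,[0,0,0],[0,0,0]]]'
```

```text
clock: 3.45
tool_pos: [0.5238, -0.293, 0.0541]
orientation: [160.0, -0.1, -93.2]
force: [0.8, 0.1, -0.1]
opening: 0.061
gripper_force: 0.0
shift [-0.0008  0.0002  0.    ] turn [-0.075  -0.0889 -0.0334]
clock: 4.03
tool_pos: [0.5227, -0.2929, 0.053]
orientation: [159.9, -0.1, -93.2]
force: [0.0, -0.5, 0.7]
opening: 0.0235
gripper_force: 0.0
```

```bash
python3 - <<'E'
from h import *
a=viewer.snapshot("wrist"); b=viewer.snapshot("scene"); 
z=np.hstack([cv2.resize(a[80:400,160:480],(400,400)),cv2.resize(b[240:400,330:490],(400,400),interpolation=cv2.INTER_CUBIC)])
cv2.imwrite("pics/w2.png",z[:,:,::-1]); print(sensors.get_obs()["opening"],sensors.get_obs()["gripper_force"])
E
```

```text
0.022507573455196616 0.0
```

View pics/w2.png

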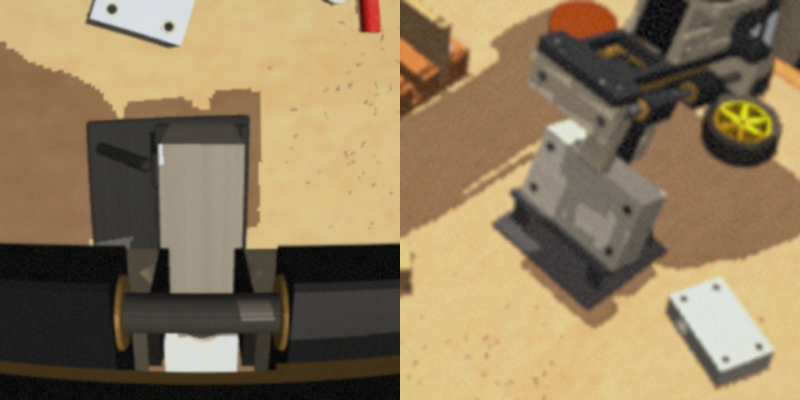

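```bash
python3 -m pendant '[[-1,[0,0,0],[0,0,0]],[-1,[0,0,0],[0,0,0]],[-1,[0,0,0],[0,0,0]],[-1,[0,0,0],[0,0,0]]]'
```

```text
clock: 4.47
tool_pos: [0.5227, -0.2929, 0.053]
orientation: [159.9, -0.1, -93.2]
force: [-0.2, -0.5, 0.3]
opening: 0.0023
gripper_force: 0.0
```

```bash
python3 - <<'E'
from h import *
c=viewer.camera_params("scene"); w=viewer.camera_params("wrist"); t,r=Rt(); print(t)
print("tcp",proj(t,c,"scene"),proj(t,w,"wrist"))
rp=R.from_euler("xyz",[0,20.05,-3.2],degrees=True); o=np.array([.5134,-.2916,.026])
print("plate top c, corners",proj(o+rp.apply([[0,0,.064],[-.015,0,.064],[-.015,0,.030],[.015,.05,.064],[.015,-.05,.064]]),c,"scene"))
b=viewer.snapshot("scene"); a=viewer.snapshot("wrist")
cv2.imwrite("pics/w3.png",np.hstack([cv2.resize(b[270:350,360:440],(400,400),interpolation=cv2.INTER_CUBIC),cv2.resize(a[80:400,160:480],(400,400))])[:,:,::-1])
E
```

```text
[ 0.5227 -0.2929  0.053 ]
tcp [[405.7237 318.2937]] [[321.6269 271.7474]]
plate top c, corners [[412.01   303.4845]
 [407.1337 305.2699]
 [400.9887 319.3199]
 [398.0059 286.8038]
 [436.564  317.4329]]
```

View pics/w3.png

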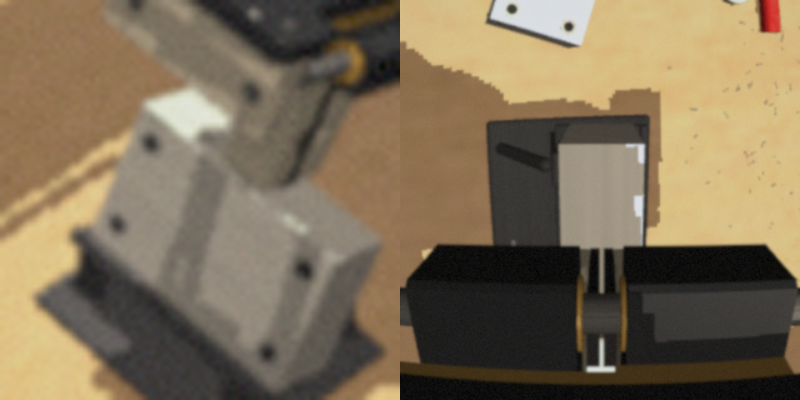

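The closed fingers end right at the plate's top edge: crop (270,185) is scene pixel (414,307), and the projected top-edge centre is (412,303). Together with the finger ends in the first wrist picture, this puts the real fingertips about 35 mm behind the reported TCP. I'll open, go 34 mm deeper and close.

```bash
python3 -m pendant '[[0.4,[0,0,0],[0,0,0]],[0.4,[0,0,0],[0,0,0]],[0.4,[0,0,0],[0,0,0]],[0.4,[0,0,0],[0,0,0]],[0.4,[0,0,0],[0,0,0]],[0.4,[0,0,0],[0,0,0]],[0.4,[0,0,0],[0,0,0]],[0.4,[0,0,0],[0,0,0]],[0.4,[0,0,0],[0,0,0]]]'
python3 -m pendant '[[0.4,[0,0,0.006],[0,0,0]],[0.4,[0,0,0.012],[0,0,0]],[0.4,[0,0,0.018],[0,0,0]],[0.4,[0,0,0.024],[0,0,0]],[0.4,[0,0,0.03],[0,0,0]],[0.4,[0,0,0.034],[0,0,0]],[0.4,[0,0,0.034],[0,0,0]],[0.4,[0,0,0.034],[0,0,0]]]'
python3 -m pendant '[[-0.4,[0,0,0],[0,0,0]],[-0.4,[0,0,0],[0,0,0]],[-0.4,[0,0,0],[0,0,0]],[-0.4,[0,0,0],[0,0,0]],[-0.4,[0,0,0],[0,0,0]],[-0.4,[0,0,0],[0,0,0]],[-0.4,[0,0,0],[0,0,0]]]'
```

```text
clock: 5.32
tool_pos: [0.5227, -0.2929, 0.053]
orientation: [159.9, -0.1, -93.2]
force: [0.4, 0.2, 0.4]
opening: 0.0547
gripper_force: 0.0
clock: 5.98
tool_pos: [0.5108, -0.2923, 0.0208]
orientation: [159.9, -0.1, -93.2]
force: [0.8, -0.4, -0.2]
opening: 0.0612
gripper_force: 0.0
clock: 6.57
tool_pos: [0.5111, -0.2922, 0.0212]
orientation: [159.9, -0.1, -93.2]
force: [0.9, -0.1, 0.3]
opening: 0.0299
gripper_force: 30.0
```

```bash
cat >> h.py <<'E'
def goplate(P,yaw,off,dr=None):
    rp=R.from_euler("xyz",[0,0,yaw],degrees=True)
    if dr is not None: rp=rp*dr
    r=rp*G; go(np.array(P)-r.apply(off),r)
E
python3 - <<'E'
from h import *
t,r=Rt(); print("plate origin in tool",r.inv().apply(np.array([.5134,-.2916,.026])-t), "rot err",(G*r.inv()*R.from_euler("xyz",[0,20.05,-3.2],degrees=True)).as_euler("xyz",degrees=True))
E
python3 -m pendant '[[-0.4,[0,0,-0.005],[0,0,0]],[-0.4,[0,0,-0.015],[0,0,0]],[-0.4,[0,0,-0.03],[0,0,0]],[-0.4,[0,0,-0.05],[0,0,0]],[-0.4,[0,0,-0.07],[0,0,0]],[-0.4,[0,0,-0.09],[0,0,0]],[-0.4,[0,0,-0.11],[0,0,0]],[-0.4,[0,0,-0.11],[0,0,0]]]'
```

```text
plate origin in tool [-0.0008 -0.0004 -0.0053] rot err [ 0.0494 -0.025   0.0528]
clock: 7.23
tool_pos: [0.5521, -0.2953, 0.1288]
orientation: [160.3, -0.2, -93.2]
force: [0.8, -0.2, -2.2]
opening: 0.0301
gripper_force: 30.0
```

```bash
python3 - <<'E'
from h import *
goplate([.4755,-.046,.13],-.2,[-.0008,0,-.0053])
E
```

```text
shift [-0.2439  0.0838  0.0335] turn [19.7044  0.3239 -2.9813]
```

```bash
python3 -m pendant '[[-0.4,[-0.025,0.008,0.003],[4,0,-0.5]],[-0.4,[-0.055,0.018,0.007],[8,0,-1]],[-0.4,[-0.085,0.029,0.012],[12,0,-1.5]],[-0.4,[-0.115,0.04,0.016],[16,0,-2]],[-0.4,[-0.145,0.05,0.02],[19.7,0.3,-3]],[-0.4,[-0.175,0.06,0.024],[19.7,0.3,-3]],[-0.4,[-0.205,0.07,0.028],[19.7,0.3,-3]],[-0.4,[-0.23,0.079,0.031],[19.7,0.3,-3]],[-0.4,[-0.244,0.084,0.0335],[19.7,0.3,-3]],[-0.4,[-0.244,0.084,0.0335],[19.7,0.3,-3]]]'; python3 -m pendant '[[-0.4,[0,0,0],[0,0,0]],[-0.4,[0,0,0],[0,0,0]],[-0.4,[0,0,0],[0,0,0]]]'; python3 - <<'E'
from h import *
import pickle
goplate([.4755,-.046,.13],-.2,[-.0008,0,-.0053])
c=viewer.camera_params("wrist"); im=viewer.snapshot("wrist"); pickle.dump(c,open("w4.pkl","wb")); cv2.imwrite("pics/w4full.png",im[:,:,::-1])
rr=R.from_euler("z",-.23,degrees=True); print(proj(np.array([.5135,-.0458,0])+rr.apply([[-.074,-.056,.03],[-.074,.056,.03],[.074,-.056,.03],[-.0545,-.056,.03],[-.0215,-.056,.03],[-.0545,-.056,.008],[-.0215,-.056,.008]]),c,"wrist"))
x0,y0=220,60
cv2.imwrite("pics/w4.png",cv2.resize(im[60:285,170:470],(800,600),interpolation=cv2.INTER_CUBIC)[:,:,::-1])
E
```

```text
clock: 8.07
tool_pos: [0.4708, -0.0434, 0.1217]
orientation: [179.6, 0.2, -90.1]
force: [-0.1, 0.4, -3.6]
opening: 0.0301
gripper_force: 30.0
clock: 8.32
tool_pos: [0.4722, -0.0461, 0.1214]
orientation: [179.6, 0.2, -90.3]
force: [0.3, 0.9, -2.8]
opening: 0.0298
gripper_force: 30.0
shift [ 0.0007 -0.0032 -0.0033] turn [ 0.406   0.166  -0.0823]
[[362.7731 160.544 ]
 [359.0461 294.986 ]
 [176.6901 164.3821]
 [337.47   160.2998]
 [294.3709 160.4354]
 [336.1115 158.5159]
 [296.0616 158.6396]]
```

View pics/w4.png

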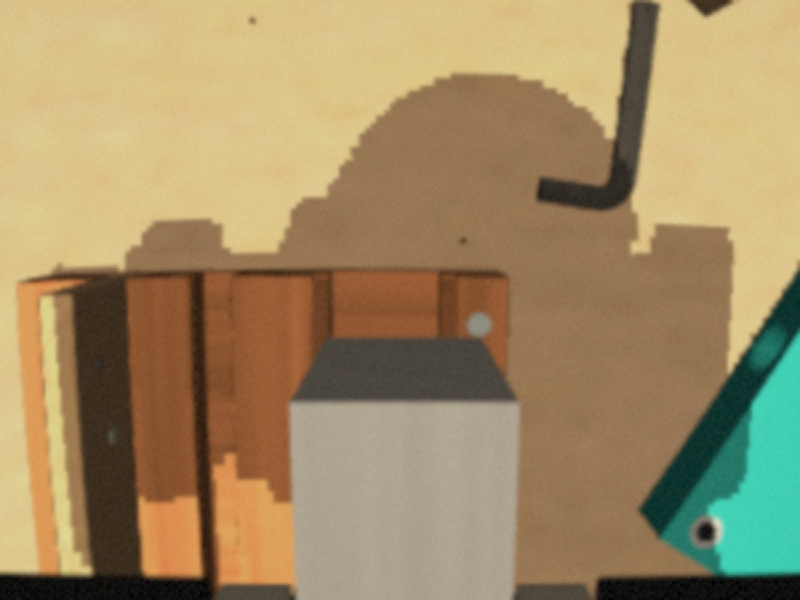

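```bash
python3 - <<'E'
from h import *
import pickle
c=pickle.load(open("w4.pkl","rb")); k=lambda u,v:((u+.5)/2.6667-.5+170,(v+.5)/2.6667-.5+60)
t,r=Rt(); r=R.from_euler("xyz",[179.6,.2,-90.3],degrees=True); t=np.array([.4722,-.0461,.1214])
L=[(.015,-.05,.064),(-.015,-.05,.064),(.015,-.05,0),(-.015,-.05,0)]; P=[k(290,400),k(518,400),k(326,338),k(490,338)]
# p: plate origin offset in tool, rot about tool x, z
def m(p):
    rr=r*R.from_rotvec([p[3],p[4],p[5]],degrees=True)
    return t+r.apply(p[:3]), rr*G.inv()
obs=[("wrist",c,np.array(l),p) for l,p in zip(L,P)]
m2=lambda q:m([-.0008,q[0],q[1],q[2],0,0])
x,res=fit(m2,obs,[0,-.005,0]); print("y,z off, rotx",x,res.ravel()); print("as assumed",np.array([proj(m([-.0008,0,-.0053,0,0,0])[1].apply(l)+m([-.0008,0,-.0053,0,0,0])[0],c,"wrist")[0] for l in L])-P)
print("tilt vec",m2(x)[1].apply([0,0,1]), "origin",m2(x)[0])
E
```

```text
y,z off, rotx [ 0.0007 -0.0058 -0.7229] [-0.8956  0.0295  0.9068  0.2808  1.4071 -1.1118 -1.4628 -0.9674]
as assumed [[-0.512  -0.131 ]
 [ 0.9862 -0.092 ]
 [ 0.0761 -1.175 ]
 [-2.9343 -1.1479]]
tilt vec [ 0.0196 -0.0036  0.9998] origin [ 0.4715 -0.0453  0.1272]
```

```bash
python3 - <<'E'
from h import *
goplate([.4765,-.0445,.03],-.2,[-.0008,0.0003,-.0055])
E
```

```text
shift [-0.0007 -0.0052  0.0968] turn [ 0.4116  0.1637 -0.1062]
```

```bash
python3 -m pendant '[[-0.4,[-0.001,-0.005,0.01],[0.4,0.2,0]],[-0.4,[-0.001,-0.005,0.025],[0.4,0.2,0]],[-0.4,[-0.001,-0.005,0.04],[0.4,0.2,0]],[-0.4,[-0.001,-0.005,0.055],[0.4,0.2,0]],[-0.4,[-0.001,-0.005,0.07],[0.4,0.2,0]],[-0.4,[-0.001,-0.005,0.08],[0.4,0.2,0]],[-0.4,[-0.001,-0.005,0.086],[0.4,0.2,0]],[-0.4,[-0.001,-0.005,0.086],[0.4,0.2,0]],[-0.4,[-0.001,-0.005,0.086],[0.4,0.2,0]],[-0.4,[-0.001,-0.005,0.086],[0.4,0.2,0]]]'; python3 - <<'E'
from h import *
goplate([.4765,-.0445,.008],-.2,[-.0008,0.0003,-.0055])
E
```

```text
clock: 9.2
tool_pos: [0.4773, -0.0445, 0.0361]
orientation: [-179.9, -0.0, -90.3]
force: [-0.1, 0.3, -3.3]
opening: 0.0298
gripper_force: 30.0
shift [0.0008 0.0006 0.0336] turn [-0.071  -0.0224 -0.0583]
```

```bash
python3 -m pendant '[[-0.4,[0.001,0.0005,0.006],[0,0,0]],[-0.4,[0.001,0.0005,0.011],[0,0,0]],[-0.4,[0.001,0.0005,0.015],[0,0,0]],[-0.4,[0.001,0.0005,0.019],[0,0,0]],[-0.4,[0.001,0.0005,0.022],[0,0,0]],[-0.4,[0.001,0.0005,0.022],[0,0,0]],[-0.4,[0.001,0.0005,0.022],[0,0,0]]]'; python3 -m pendant '[[-0.4,[0,0,0.003],[0,0,0]],[-0.4,[0,0,0.006],[0,0,0]],[-0.4,[0,0,0.009],[0,0,0]],[-0.4,[0,0,0.009],[0,0,0]],[-0.4,[0,0,0.009],[0,0,0]]]'
```

```text
clock: 9.78
tool_pos: [0.4764, -0.0452, 0.0133]
orientation: [-180.0, -0.0, -90.2]
force: [1.0, 0.2, -2.9]
opening: 0.0299
gripper_force: 30.0
clock: 10.2
tool_pos: [0.4764, -0.0453, 0.0043]
orientation: [-180.0, -0.0, -90.2]
force: [1.9, 0.6, -5.1]
opening: 0.0295
gripper_force: 30.0
```

```bash
python3 -m pendant '[[-0.4,[0,0,0.0005],[0,0,0]],[-0.4,[0,0,0.001],[0,0,0]],[-0.4,[0,0,0.001],[0,0,0]],[-0.4,[0,0,0.001],[0,0,0]]]'; python3 -m pendant '[[-0.4,[0,0,0.0005],[0,0,0]],[-0.4,[0,0,0.001],[0,0,0]],[-0.4,[0,0,0.001],[0,0,0]],[-0.4,[0,0,0.001],[0,0,0]]]'
```

```text
clock: 10.53
tool_pos: [0.4764, -0.0453, 0.0036]
orientation: [-180.0, -0.0, -90.2]
force: [2.1, -0.5, -3.2]
opening: 0.0303
gripper_force: 30.0
clock: 10.87
tool_pos: [0.4764, -0.0452, 0.0028]
orientation: [-180.0, -0.0, -90.2]
force: [0.8, 1.2, 3.7]
opening: 0.0299
gripper_force: 30.0
```

```bash
python3 -m pendant '[[0,[0,0,0],[0,0,0]],[0.3,[0,0,0],[0,0,0]],[0.3,[0,0,0],[0,0,0]],[0.3,[0,0,0],[0,0,0]],[0.3,[0,0,0],[0,0,0]],[0.3,[0,0,0],[0,0,0]],[0.3,[0,0,0],[0,0,0]]]'; python3 -m pendant '[[0.3,[0,0,-0.01],[0,0,0]],[0.3,[0,0,-0.03],[0,0,0]],[0.3,[0,0,-0.06],[0,0,0]],[0.3,[0,0,-0.09],[0,0,0]],[0.3,[0,0,-0.12],[0,0,0]],[0.3,[0,0,-0.14],[0,0,0]],[0.3,[0,0,-0.14],[0,0,0]],[0.3,[0,0,-0.14],[0,0,0]],[0.3,[0,0,-0.14],[0,0,0]]]'; python3 - <<'E'
from h import *
import pickle
c=viewer.camera_params("wrist"); im=viewer.snapshot("wrist")[:,:,::-1]; pickle.dump((c,im),open("w5.pkl","wb"))
L=[(.015,-.05,.064),(-.015,-.05,.064),(.015,.05,.064),(-.015,.05,.064),(0,.02,.064)]
print(proj(np.array([.4764,-.0452,.008])+np.array(L),c,"wrist"))
cv2.imwrite("pics/w5.png",cv2.resize(im[130:340,180:460],(800,600),interpolation=cv2.INTER_CUBIC))
E
```

```text
clock: 11.45
tool_pos: [0.4761, -0.0454, 0.0024]
orientation: [-180.0, -0.0, -90.2]
force: [-0.0, -0.9, -0.7]
opening: 0.0566
gripper_force: 0.0
clock: 12.2
tool_pos: [0.4756, -0.0453, 0.142]
orientation: [180.0, -0.0, -90.3]
force: [-0.2, 1.1, -0.6]
opening: 0.0569
gripper_force: 0.0
[[298.5805 170.5943]
 [340.747  170.3915]
 [301.1946 299.6804]
 [339.4883 299.532 ]
 [320.1426 263.662 ]]
```

View pics/w5.png

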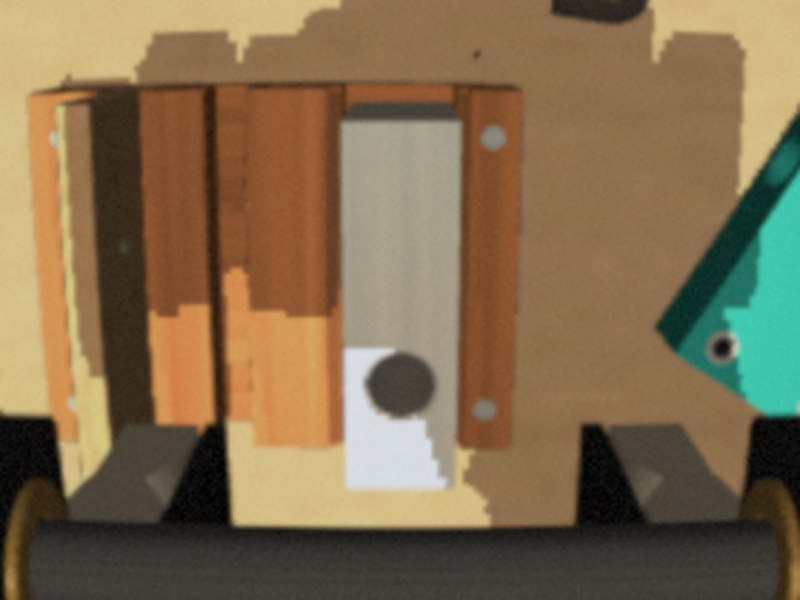

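```bash
python3 - <<'E'
from h import *
import pickle
c,im=pickle.load(open("w5.pkl","rb"))
L=[(.015,-.05,.064),(-.015,-.05,.064),(.015,.05,.064),(-.015,.05,.064),(0,.02,.064)]
P=[(299.4,171.7),(341.1,171.7),(300.5,300.5),(338.6,300.5)]
g=cv2.cvtColor(im,cv2.COLOR_BGR2GRAY); w=g[248:282,300:340]; 
m_=(w<105).astype(np.uint8); n,lab,st,ce=cv2.connectedComponentsWithStats(m_)
for i in range(1,n):
    if st[i,4]>80: print(st[i],ce[i]+[300,248]); 
i=1+np.argmax([st[j,4] if 5<ce[j][0]<35 else 0 for j in range(1,n)]); b=ce[i]+[300,248]
m=lambda p:(np.array([p[0],p[1],.008]),R.from_euler("xyz",[0,0,p[2]],degrees=True))
x,r=fit(m,[("wrist",c,np.array(l),p) for l,p in zip(L,P+[b])],[.476,-.045,0]); print(x,r.ravel())
print("bore mouth",onplane(b,c,"wrist",.072)); t,rr=m(x); print("from fit",t+rr.apply([0,.02,.064]))
rs=R.from_euler("z",-18.15,degrees=True); go([.5058,.2882,.25],rs*G)
E
```

```text
[  9   6  23  22 387] [320.2558 264.261 ]
[ 0.4764 -0.0444 -0.5334] [-0.1948 -0.2371  0.2534 -0.0426  0.0854 -0.1025  0.2414  0.0771 -0.3929
  0.3565]
bore mouth [ 0.4763 -0.0247  0.072 ]
from fit [ 0.4766 -0.0244  0.072 ]
shift [-0.3336 -0.0288 -0.1087] turn [ 0.066  -0.0459 17.8911]
```

```bash
python3 -m pendant '[[0.3,[-0.03,-0.003,-0.03],[0,0,5]],[0.3,[-0.07,-0.006,-0.06],[0,0,10]],[0.3,[-0.11,-0.01,-0.09],[0,0,15]],[0.3,[-0.15,-0.013,-0.108],[0,0,17.9]],[0.3,[-0.19,-0.016,-0.108],[0,0,17.9]],[0.3,[-0.23,-0.02,-0.108],[0,0,17.9]],[0.3,[-0.27,-0.023,-0.108],[0,0,17.9]],[0.3,[-0.3,-0.026,-0.108],[0,0,17.9]],[0.3,[-0.32,-0.028,-0.108],[0,0,17.9]],[0.3,[-0.333,-0.029,-0.108],[0,0,17.9]]]'; python3 -m pendant '[[0.3,[0,0,0],[0,0,0]],[0.3,[0,0,0],[0,0,0]],[0.3,[0,0,0],[0,0,0]]]'; python3 - <<'E'
from h import *
import pickle
rs=R.from_euler("z",-18.15,degrees=True); t=np.array([.5058,.2882,0]); go([.5058,.2882,.25],rs*G)
c=viewer.camera_params("wrist"); im=viewer.snapshot("wrist")[:,:,::-1]; pickle.dump((c,im),open("w6.pkl","wb"))
print(proj(t+rs.apply([[.012,.015,.164],[.012,-.015,.164],[-.012,-.015,.164],[-.012,.015,.164],[0,0,.164],[-.045,-.035,.008]]),c,"wrist"))
cv2.imwrite("pics/w6.png",cv2.resize(im[130:340,180:460],(800,600),interpolation=cv2.INTER_CUBIC))
E
```

```text
clock: 13.08
tool_pos: [0.506, 0.2902, 0.248]
orientation: [179.9, -0.2, -108.0]
force: [1.1, -0.2, -0.7]
opening: 0.0571
gripper_force: 0.0
clock: 13.33
tool_pos: [0.5063, 0.2866, 0.2497]
orientation: [180.0, -0.1, -108.2]
force: [0.6, -0.6, -0.2]
opening: 0.057
gripper_force: 0.0
shift [-0.0014  0.001  -0.0003] turn [ 0.0082 -0.0955 -0.0219]
[[307.6297 252.626 ]
 [307.2544 215.5658]
 [338.3617 215.5646]
 [337.9066 252.6154]
 [322.7925 234.3379]
 [360.4003 171.3344]]
```

View pics/w6.png

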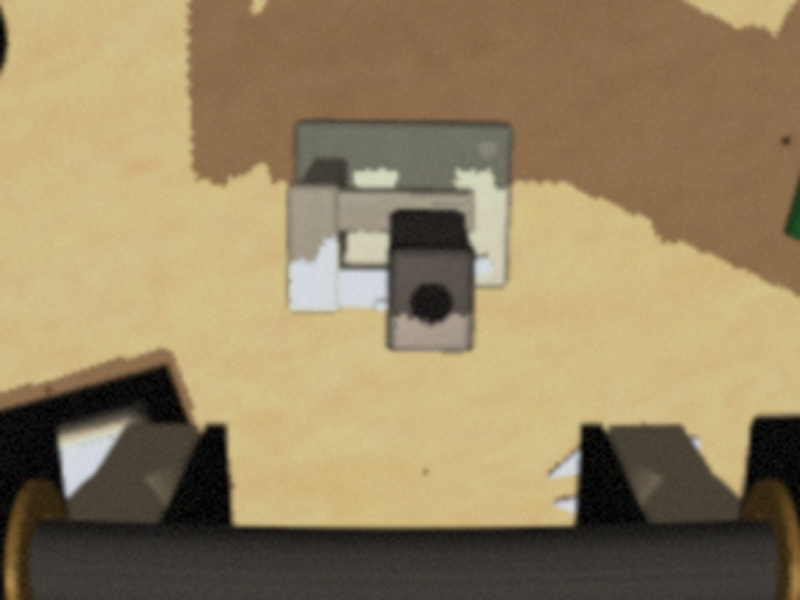

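```bash
python3 - <<'E'
from h import *
import pickle
c,im=pickle.load(open("w6.pkl","rb"))
k=lambda u,v:((u+.5)/2.857-.5+180,(v+.5)/2.857-.5+130)
P=[k(390,349),k(389,248),k(472,248),k(472,349)]
q=np.array([onplane(p,c,"wrist",.164) for p in P]); print(q, q.mean(0), np.linalg.norm(q[0]-q[1]),np.linalg.norm(q[1]-q[2]))
L=[(.0115,.0145,.164),(.0115,-.0145,.164),(-.0115,-.0145,.164),(-.0115,.0145,.164)]
m=lambda p:(np.array([p[0],p[1],0]),R.from_euler("z",p[2],degrees=True))
x,r=fit(m,[("wrist",c,np.array(l),p) for l,p in zip(L,P)],[.5,.288,-18]); print(x,r.ravel())
t,rs=m(x); rs=R.from_euler("z",-18.2,degrees=True); go(t+[0,0,.079],rs*G)
E
```

```text
[[0.5152 0.3002 0.164 ]
 [0.5065 0.273  0.164 ]
 [0.4851 0.2799 0.164 ]
 [0.4936 0.3073 0.164 ]] [0.5001 0.2901 0.164 ] 0.028606415161478545 0.02243882006061309
[  0.5001   0.2901 -17.7492] [-0.2271  0.3488 -0.2822 -0.1305  0.4478 -0.3111  0.0838  0.1308]
shift [-0.0017  0.0072  0.1711] turn [-0.0085 -0.0535  0.0008]
```

```bash
python3 -m pendant '[[0.3,[-0.0017,0.0072,0.03],[0,0,0.2]],[0.3,[-0.0017,0.0072,0.06],[0,0,0.2]],[0.3,[-0.0017,0.0072,0.09],[0,0,0.2]],[0.3,[-0.0017,0.0072,0.115],[0,0,0.2]],[0.3,[-0.0017,0.0072,0.135],[0,0,0.2]],[0.3,[-0.0017,0.0072,0.15],[0,0,0.2]],[0.3,[-0.0017,0.0072,0.16],[0,0,0.2]],[0.3,[-0.0017,0.0072,0.168],[0,0,0.2]],[0.3,[-0.0017,0.0072,0.171],[0,0,0.2]],[0.3,[-0.0017,0.0072,0.171],[0,0,0.2]]]'; python3 -m pendant '[[0.3,[0,0,0],[0,0,0]],[0.3,[0,0,0],[0,0,0]],[0.3,[0,0,0],[0,0,0]]]';  python3 - <<'E'
from h import *
go([.5001,.2901,.079],R.from_euler("z",-18,degrees=True)*G)
E
```

```text
clock: 14.22
tool_pos: [0.5004, 0.2911, 0.0793]
orientation: [-180.0, -0.0, -108.4]
force: [-0.2, 0.1, 0.3]
opening: 0.0574
gripper_force: 0.0
clock: 14.47
tool_pos: [0.5007, 0.2919, 0.0802]
orientation: [-179.9, 0.1, -108.3]
force: [0.2, -0.3, 0.8]
opening: 0.0571
gripper_force: 0.0
shift [0.0019 0.     0.0012] turn [-0.0647  0.0604 -0.3354]
```

Centred across the fingers. Shift 2 mm along tool x, then close.

```bash
python3 -m pendant '[[0.3,[0.0018,0,0.001],[0,0,-0.3]],[0.3,[0.0018,0,0.001],[0,0,-0.3]],[0.3,[0.0018,0,0.001],[0,0,-0.3]]]'; python3 -m pendant '[[-0.55,[0,0,0],[0,0,0]],[-0.55,[0,0,0],[0,0,0]],[-0.55,[0,0,0],[0,0,0]],[-0.55,[0,0,0],[0,0,0]],[-0.55,[0,0,0],[0,0,0]],[-0.55,[0,0,0],[0,0,0]],[-0.55,[0,0,0],[0,0,0]],[-0.55,[0,0,0],[0,0,0]]]';  python3 - <<'E'
from h import *
t,r=Rt(); print("tip in tool", r.inv().apply(np.array([.5001,.2901,.023])-t))
E
```

```text
clock: 14.72
tool_pos: [0.4997, 0.2897, 0.0785]
orientation: [-180.0, -0.0, -108.0]
force: [-0.7, 0.1, -0.1]
opening: 0.0569
gripper_force: 0.0
clock: 15.38
tool_pos: [0.4997, 0.2897, 0.0783]
orientation: [-180.0, -0.0, -108.0]
force: [0.5, 0.3, 0.2]
opening: 0.0242
gripper_force: 30.0
tip in tool [-0.0005 -0.0002  0.0553]
```

```bash
python3 -m pendant '[[-0.55,[0,0,-0.006],[0,0,0]],[-0.55,[0,0,-0.018],[0,0,0]],[-0.55,[0,0,-0.035],[0,0,0]],[-0.55,[0,0,-0.055],[0,0,0]],[-0.55,[0,0,-0.075],[0,0,0]],[-0.55,[0,0,-0.095],[0,0,0]],[-0.55,[0,0,-0.11],[0,0,0]],[-0.55,[0,0,-0.115],[0,0,0]],[-0.55,[0,0,-0.115],[0,0,0]]]';  python3 - <<'E'
from h import *
r=down(-90.3); go(np.array([.4764,-.0246,.13])-r.apply([-.0005,0,.0553]),r)
E
```

```text
clock: 16.13
tool_pos: [0.5002, 0.2903, 0.1949]
orientation: [-179.9, 0.1, -108.0]
force: [-0.1, 0.2, -2.2]
opening: 0.024
gripper_force: 30.0
shift [ 0.3073 -0.075   0.009 ] turn [ -0.1084   0.1098 -17.742 ]
```

```bash
python3 -m pendant '[[-0.55,[0.02,-0.005,0],[0,0,-3]],[-0.55,[0.05,-0.012,0],[0,0,-7]],[-0.55,[0.09,-0.022,0],[0,0,-11]],[-0.55,[0.13,-0.032,0],[0,0,-15]],[-0.55,[0.17,-0.042,0],[-0.1,0.1,-17.7]],[-0.55,[0.21,-0.052,0],[-0.1,0.1,-17.7]],[-0.55,[0.245,-0.06,0],[-0.1,0.1,-17.7]],[-0.55,[0.275,-0.067,0.004],[-0.1,0.1,-17.7]],[-0.55,[0.297,-0.072,0.008],[-0.1,0.1,-17.7]],[-0.55,[0.307,-0.075,0.009],[-0.1,0.1,-17.7]]]'; python3 -m pendant '[[-0.55,[0,0,0],[0,0,0]],[-0.55,[0,0,0],[0,0,0]],[-0.55,[0,0,0],[0,0,0]],[-0.55,[0,0,0],[0,0,0]]]';  python3 - <<'E'
from h import *
r=down(-90.3); go(np.array([.4764,-.0246,.082])-r.apply([-.0005,0,.0553]),r)
E
```

```text
clock: 16.97
tool_pos: [0.474, -0.0279, 0.1828]
orientation: [179.7, -0.1, -90.5]
force: [0.0, 0.1, -1.4]
opening: 0.024
gripper_force: 30.0
clock: 17.3
tool_pos: [0.4761, -0.0244, 0.1843]
orientation: [179.9, -0.1, -90.3]
force: [0.2, 0.8, -1.1]
opening: 0.0241
gripper_force: 30.0
shift [ 0.0006 -0.0004  0.047 ] turn [ 0.1096 -0.1081  0.0171]
```

```bash
python3 -m pendant '[[-0.55,[0.0005,-0.0004,0.01],[0.1,-0.1,0]],[-0.55,[0.0005,-0.0004,0.02],[0.1,-0.1,0]],[-0.55,[0.0005,-0.0004,0.03],[0.1,-0.1,0]],[-0.55,[0.0005,-0.0004,0.036],[0.1,-0.1,0]],[-0.55,[0.0005,-0.0004,0.036],[0.1,-0.1,0]],[-0.55,[0.0005,-0.0004,0.036],[0.1,-0.1,0]],[-0.55,[0.0005,-0.0004,0.036],[0.1,-0.1,0]]]';  python3 - <<'E'
from h import *
r=down(-90.3); go(np.array([.4764,-.0246,.03])-r.apply([-.0005,0,.0553]),r)
t,r=Rt(); tip=t+r.apply([-.0005,0,.0553]); print("tip",tip)
for n in("scene","top"):
    c=viewer.camera_params(n); im=viewer.snapshot(n); cv2.imwrite(f"pics/{n}7.png",im[:,:,::-1]); g=cv2.cvtColor(im,cv2.COLOR_RGB2GRAY)
    a=proj(tip+np.array([[0,0,0],[0,0,.02],[0,0,.04],[0,0,.06]]),c,n); print(n,"stem",a.round(1).tolist(),"bore",proj([.4764,-.0246,.072],c,n), "stem px width",8*c["fx"]*.001/1.05)
    u,v=a[:2].mean(0).round().astype(int); print(u-14,v-14); print(g[v-14:v+20:1,u-14:u+15])
E
```

```text
clock: 17.88
tool_pos: [0.4766, -0.0259, 0.1488]
orientation: [-180.0, -0.0, -90.3]
force: [-0.3, 0.2, -1.6]
opening: 0.0238
gripper_force: 30.0
shift [-0.0008  0.0002  0.0635] turn [-0.0206 -0.0192 -0.0285]
tip [ 0.4766 -0.0254  0.0935]
scene stem [[295.2, 243.7], [295.0, 236.6], [294.8, 229.3], [294.7, 221.9]] bore [[295.0197 251.0516]] stem px width 4.476249159023172
281 226
[[192 189 190 192 188 189 191 191 191 192 191 168 116  84  78 116 172 193
  194 193 192 191 192 192 193 192 192 196 194]
 [191 189 192 191 192 189 189 192 194 194 190 166 117  82  77 116 171 192
  190 194 192 191 193 193 193 196 193 194 194]
 [190 187 191 190 192 193 192 190 192 194 190 171 120  79  77 115 168 189
  191 191 190 190 193 192 196 197 190 191 193]
 [191 191 192 189 193 193 191 192 190 191 193 179 133  84  76 117 171 189
  191 194 192 192 195 192 194 193 192 192 191]
 [192 191 193 193 192 191 192 189 190 192 194 186 137  83  77 116 167 189
  194 192 191 195 194 192 193 195 192 196 192]
 [193 191 193 191 193 191 191 187 192 191 193 186 135  88  76 117 171 192
  192 193 191 193 192 191 196 193 191 19
[... 6952 characters left out ...]
100 103 102 100  98  95  96  98  94  92  93  92
   88  87  88  89  91  80  57  51  48  38 109]
 [ 44  49  32 125 130 102  93  96  94  98  95  97  98  97  98  98  95  97
   97  96  93  95  98  83  58  52  48  35 109]
 [ 47  49  46 135 140 105  92  93  94  93  93  91  91  93  91  93  93  93
   93  94  90  92  95  84  59  53  49  37 108]
 [ 48  50  60 115 121 101  95  98  97  99  97  98  96  96  98  98  97  96
   95  95  94  97  96  83  55  51  49  34 108]
 [ 51  53  48  52  80  94  92  95  94  93  94  94  93  90  94  94  95  98
   95  96  93  98  89  67  45  44  73  55 109]
 [ 49  50  54  48  49  54  59  56  59  59  56  59  57  58  57  57  66  71
   68  65  65  67  72  73  74  73 100  93 104]]
```

The scene-camera pixels agree with the estimate: stem centre u=294.8 and bore centre u=295.0, with the tip near v≈244 (predicted 243.7). Remove the 0.8 mm error, then lower slowly.

```bash
python3 -m pendant '[[-0.55,[-0.0008,0.0002,0.004],[0,0,0]],[-0.55,[-0.0008,0.0002,0.008],[0,0,0]],[-0.55,[-0.0008,0.0002,0.012],[0,0,0]],[-0.55,[-0.0008,0.0002,0.014],[0,0,0]],[-0.55,[-0.0008,0.0002,0.014],[0,0,0]],[-0.55,[-0.0008,0.0002,0.014],[0,0,0]]]';  python3 - <<'E'
from h import *
r=down(-90.3); go(np.array([.4764,-.0246,.026])-r.apply([-.0005,0,.0553]),r)
t,r=Rt(); print(t+r.apply([-.0005,0,.0553]))
E
```

```text
clock: 18.48
tool_pos: [0.4759, -0.0252, 0.1343]
orientation: [180.0, -0.0, -90.3]
force: [-0.8, 0.6, -1.7]
opening: 0.0239
gripper_force: 30.0
shift [-0.0001 -0.0005  0.053 ] turn [ 0.0261 -0.0246 -0.0429]
[ 0.4759 -0.0247  0.079 ]
```

```bash
python3 -m pendant '[[-0.55,[0,-0.0004,0.003],[0,0,0]],[-0.55,[0,-0.0004,0.006],[0,0,0]],[-0.55,[0,-0.0004,0.01],[0,0,0]],[-0.55,[0,-0.0004,0.014],[0,0,0]],[-0.55,[0,-0.0004,0.018],[0,0,0]],[-0.55,[0,-0.0004,0.021],[0,0,0]],[-0.55,[0,-0.0004,0.021],[0,0,0]],[-0.55,[0,-0.0004,0.021],[0,0,0]]]';  python3 - <<'E'
from h import *
r=down(-90.3); go(np.array([.4764,-.0246,.026])-r.apply([-.0005,0,.0553]),r)
E
```

```text
clock: 19.15
tool_pos: [0.4763, -0.0252, 0.1133]
orientation: [180.0, -0.0, -90.3]
force: [0.1, -0.3, -0.3]
opening: 0.0238
gripper_force: 30.0
shift [-0.0001 -0.0001  0.032 ] turn [ 0.0247 -0.023  -0.0428]
```

```bash
python3 -m pendant '[[-0.55,[0,0,0.004],[0,0,0]],[-0.55,[0,0,0.008],[0,0,0]],[-0.55,[0,0,0.013],[0,0,0]],[-0.55,[0,0,0.018],[0,0,0]],[-0.55,[0,0,0.023],[0,0,0]],[-0.55,[0,0,0.028],[0,0,0]],[-0.55,[0,0,0.031],[0,0,0]],[-0.55,[0,0,0.031],[0,0,0]],[-0.55,[0,0,0.031],[0,0,0]],[-0.55,[0,0,0.031],[0,0,0]]]';  python3 - <<'E'
from h import *
t,r=Rt(); tip=t+r.apply([-.0005,0,.0553]); print("tip",tip, "qvel",abs(sensors.get_obs()["qvel"]).max())
c=viewer.camera_params("scene"); g=cv2.cvtColor(viewer.snapshot("scene"),cv2.COLOR_RGB2GRAY)
print("stem",proj(tip+[[0,0,.047],[0,0,.06]],c,"scene"),"bore",proj([.4764,-.0246,.072],c,"scene")); print(g[240:258,284:306])
E
```

```text
clock: 19.98
tool_pos: [0.4767, -0.0251, 0.0827]
orientation: [-180.0, -0.0, -90.3]
force: [-0.0, -0.6, -1.5]
opening: 0.024
gripper_force: 30.0
tip [ 0.4767 -0.0246  0.0274] qvel 0.31457219281098336
stem [[295.1181 250.1829]
 [295.0178 245.6709]] bore [[295.0197 251.0516]]
[[178 158 133 103  87  87  88  83  72  55  50  51  54  51  54  49  47  47
   75 138 181 194]
 [194 187 171 140 110  99  93  74  64  49  53  52  50  47  49  41  48  66
  110 166 191 197]
 [194 195 190 177 157 147 139 106  64  49  48  48  46  50  48  58  80 115
  154 186 193 199]
 [196 197 200 202 201 204 193 159 105  60  46  43  46  48  72 108 133 163
  185 196 198 196]
 [193 196 207 217 221 224 225 202 146  80  47  42  53  85 118 155 177 189
  196 197 195 189]
 [179 176 185 209 219 221 223 219 178 111  64  53  78 130 165 183 192 196
  198 195 189 162]
 [156 149 155 175 185 191 214 218 195 135  83  65  92 140 172 189 194 194
  196 194 178 137]
 [148 142 145 149 152 158 175 186 174 134  88  76  93 131 158 171 184 184
  192 192 179 130]
 [144 147 144 148 146 140 149 153 149 115  84  77  89 125 141 150 162 170
  180 191 184 132]
 [142 147 148 149 146 147 146 142 132 102  82  79  85 110 127 140 145 151
  166 181 181 129]
 [125 138 146 149 146 147 140 123 107  88  82  71  81  93 109 123 141 144
  149 162 168 128]
 [100 122 136 146 146 145 137 110  92  78  77  78  75  86  91 110 136 143
  145 148 155 139]
 [ 84  97 117 131 141 147 135 109  89  79  76  78  77  87  93 113 135 145
  144 144 147 147]
 [ 61  83  96 112 125 138 141 122 102  84  82  79  80  96 109 127 143 147
  146 145 145 147]
 [ 56  71  84  88  96 125 136 137 129 113 101  98 103 114 127 139 149 152
  147 147 145 145]
 [ 64  71  83  87  90 102 119 134 142 133 131 132 134 133 142 144 147 147
  145 147 148 145]
 [ 77  79  84  85  90  87  98 115 131 141 144 146 142 144 142 147 146 147
  151 146 149 147]
 [ 83  86  84  85  81  89  91  97 110 126 139 144 146 145 146 143 144 148
  144 149 146 147]]
```

```bash
python3 -m pendant '[[-0.55,[0,0,0.001],[0,0,0]],[-0.55,[0,0,0.001],[0,0,0]],[-0.55,[0,0,0.001],[0,0,0]],[-0.55,[0,0,0.001],[0,0,0]],[-0.55,[0,0,0.001],[0,0,0]],[-0.55,[0,0,0.001],[0,0,0]]]'; python3 -c "
from plant import workorder; print(workorder.close_job())"
```

```text
clock: 20.53
tool_pos: [0.4765, -0.0251, 0.0815]
orientation: [-180.0, -0.0, -90.3]
force: [0.3, 0.5, -2.0]
opening: 0.0239
gripper_force: 30.0
the job is handed in; nothing more can be done
None
```

The job is handed in after about 20.5 s: the plate stands released in the wide slot with its bore up, and the probe is held upright and centred in the bore, its tip by my measurements about 46 mm below the mouth; `close_job` gave no verdict.

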